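# Open the push-and-turn safety cap of the lamp-oil decanter

## Robot

A 7-joint arm with a two-finger parallel gripper is mounted at the origin on the work surface. World frame = base frame: x ahead of the robot, y to its left, z up, the work surface at z = 0. Lengths are in mm, angles in rad, forces in N, time in s.
With the tool pointing down it reaches from about 400 to 875 mm from the base axis. Payload 4.4 kg.
Tool frame: the origin (TCP) lies on the centre line of the jaws, within the pads' length; the fingertips stand 25 mm ahead of it and the grasp point (between the pads) lies 6 mm ahead of it (ctrl.finger_overhang is the distance from the TCP to the fingertips, in mm); z points along the fingers, y is the line along which they close (so a half turn about z gives the same grasp; the last joint's range is limited). The gripper opens to 85 mm and grips with 20 to 120 N. Pads are 22 mm wide; open, the fingers measure 114 mm over their backs; the gripper's body (76 mm by 85 mm) begins 54 mm behind the grasp point. The pads swing forward as they close: fully open they stand 13 mm farther back than shut.
Start: joints at [1.149, 0.628, 0.038, 1.517, -0.027, 0.996, -0.02], TCP at [226.448, -609.294, 256.313] pointing down, gripper open.
Joint ranges: [-3.06, 3.06], [-0.37, 2.12], [-1.25, 1.32], [0.18, 2.47], [-1.1, 4.24], [0.23, 1.98], [-2.94, 2.94]. Speed limits (rad/s): [2.57, 2.57, 3.14, 3.14, 3.14, 3.14, 3.14].

## Interface

Orientations are given as [roll, pitch, yaw] about the fixed x, y, z axes, in that order (R = Rz(yaw) Ry(pitch) Rx(roll)).
In Python, from cell import ctrl gives the robot as it stands. The module is installed in compiled form; this text tells all that it offers.
- The arm moves only by the tool play_rows, never from a script. Its argument "targets" is a list of rows, each a list of 5 numbers: the closure, from 0 (fully open) to 1 (shut), then the shift along the tool's x, y, z in cm, then the turn about the tool's z in degrees. In form: [[gripper, dx, dy, dz, spin], ...]. A call has 1 to 10 rows; each row is the pose to reach, as a shift and turn from the pose commanded when the call began, along the tool's axes at that moment; what a row does not reach only later rows make up. A row lasts 1/10 s, in which the tool goes at most 50 mm and 8.59 degrees, less where a joint would pass 70% of its speed; a pose out of reach is approached as far as the arm can. A call with a gripper value outside its range is refused whole. The fingers move at their own pace and stop on an object; the grip force is fixed at half the most. Time passes only in rows, so rows that repeat a pose let the fingers close. It gives the time, the measured TCP pose, the force, the opening and the grip force at its end, in the units of the state.
- ctrl.read_state(): the state, without advancing time (a new reading comes with each control period).
- ctrl.get_image(name): name is "scene" or "top" or "wrist"; returns (picture, depth): 384x512x3 uint8, red, green, blue; 384x512 float32, mm along the optical axis (not along the pixel's ray), 0 where there is no reading.
- ctrl.calibration(name): a dict with "vfov" (degrees; the focal length in pixels is half the picture's height over the tangent of half this angle, whatever the lens; pixels are square), "cx", "cy" (the principal point, pixels), "extrinsics" (4x4, takes a point from camera to world coordinates); the wrist camera has in their place "mount" (4x4, takes a point from camera to tool coordinates, whose origin is the TCP and whose axes are the flange's). Camera axes: x right, y down, z forward; pixel columns grow to the right and rows downward; lengths in mm; the calibration is good to about 2 mm. A picture is of the moment at which its call begins: read the wrist's pose just before it. calibration takes no time and is no camera call.
- ctrl.finish_job(): hands the job in; it is judged then, once.
Trained networks look in the newest picture that a camera, given by its name, has taken for a name from the list of things; names that differ only in an ending like _2 or _b are one class to them, and where a whole thing is asked for, a point or a joint stands for the part that bears it (a point fixed in the world has none). Each returns a list of dicts, best first, with "confidence" (0 to 1); they miss things now and then, are a little off and sometimes report something else, mostly with a low value. They report only what shows in the picture. A call takes as long as a camera call. They do not tell look-alikes from the thing itself.
- ctrl.search_frame(camera, name): "bbox" ([left, top, right, bottom] in pixels, round what is visible of it).
- ctrl.trace(camera, name): "pixels" (384x512 bool, what is visible of it) and "bbox" ([left, top, right, bottom] in pixels, round what is visible of it).
The state is a dict: "clock": time; "qpos": joint angles; "qd": joint speeds; "tau": joint torques, N m; "eef_pos": TCP position; "tool_rot": TCP orientation; "force": force on the tool from outside, world axes, zero at the start; "torque": the same for the moment, N m; "width": finger opening in mm; "gripper_force": force on a finger pad.
Only numpy, scipy, OpenCV 4.12 (cv2) and the standard library are available. Lean on these libraries where they do the work, as an engineer would, in place of code of your own. Each camera call takes 0.05 s, during which the arm holds its last target. There are 200 camera calls.

## Task

Stand the empty square glass decanter fully down in the square steel holder, cap still locked on, so that it cannot turn; it is glass, so do not tip it over, bang it down or wrench it against the holder. Then push its yellow safety cap down, twist it free counter-clockwise (seen from above), and lift it straight up about 10 cm above the closed position. Finish while still holding the cap there in the gripper, level above the decanter's mouth, with the decanter still in the holder and the other things on the trolley left alone.

Things in the scene. Friction and masses are not known exactly. Their poses are not given: they have to be found in the camera images.
- decanter: Empty lamp-oil decanter, green glass, steel neck, about 300 g, loose, upright. Square body 62 x 62 mm, 84 mm tall, sides along its x and y; shoulder up to 96 mm, neck 22 mm across up to 134 mm, stop flange 40 mm across at 106 mm. Origin: centre of underside, z up. With the cap locked on it is 146 mm tall and may be carried by the cap. Free to turn unless in the holder.
- cap: Yellow 12-sided safety cap, red stripe on top, 42 mm across, 34 mm tall, 50 g, a loose part locked on the decanter's neck by a spring bayonet. Origin: centre of its lower rim, 112 mm above the decanter's underside while locked (its x then along the decanter's x); z up.
- cap_top (a point): Centre of the cap's top. A spring pushes the cap up with 7 N; teeth block turning until it is pushed down 3.5 mm (limit 6 mm, about 11 N; 5 mm is right). Kept down, turn it counter-clockwise seen from above 55 to 125 degrees (75 to 80 is right); on easing off it springs up 3 mm and lifts straight off. It does not turn clockwise. The neck is 22 mm deep inside it.
- holder: Dark steel holder fixed to the trolley top: open square well, inside 66 x 66 mm, sides along its x and y, floor 6 mm above its origin, straight walls to 36 mm, then a flared lead-in to 45 mm, about 90 mm across at the top; flat foot strip 130 mm along x. Origin: centre of underside. The decanter fits in any of four turns, 2 mm clearance a side.
- squeezer: Bystander: yellow enamel lever citrus squeezer, lying, 55 mm tall; round head 72 mm across at the origin (underside), two handles 200 mm long along its +y.
- plate0: Bystander: lowest of a stack of three acrylic plates, 200 mm across, 10 mm thick each; origin centre of underside.
- plate1: Bystander: middle plate of the stack.
- plate2: Bystander: top plate of the stack.
- tongs: Bystander: curved steel tongs lying along their x, 260 mm long, 65 mm wide, 12 mm tall; origin underside near the middle.
- tumbler: Bystander: clear plastic tumbler, 72 mm across, 90 mm tall; origin centre of underside.
- mill: Bystander: dark wooden pepper mill, 54 mm across, 152 mm tall; origin centre of underside.
- lemons: Bystander: white bowl with three lemons, 150 mm across, 82 mm tall; origin centre of underside.
Not all that is in view belongs to the job. Leave any blue or purple look-alike of the decanter alone. What is shaped like the holder but red is not meant.

How it is judged:
By the outcome, as a careful person would: the job done as asked, in the order asked, and still so for the second after the job is handed in, while the arm keeps its last pose, push and grip.
It also fails if it takes over 48 s, if anything falls off the work surface, if the arm or the gripper's body presses on something with over 40 N, if the wrist force passes 120 N, or if a joint passes its speed limit or range.

## Working session

There is one attempt and no reset: what is moved stays moved. The work goes in short steps, Python scripts to look and compute and a tool call to move; the robot and the scene stay as the last step left them, time stands still between calls to the robot, and variables do not carry over. Pictures are saved under pics/ and viewed, at most 10 in all, crops included, and the job is handed in when it is done.

Besides the shell and the picture viewer there is one more tool, called after "Emit:" as a command line: name --pt "numbers of a row" for each row, then --argument value for the rest. play_rows: Moves the arm, as the interface text tells. Its arguments: {"type":"object","properties":{"targets":{"type":"array"}},"required":["targets"]}

```bash
mkdir -p pics
cat > h.py <<'E'
from cell import ctrl
import numpy as np, cv2
from scipy.spatial.transform import Rotation as R
def K(name):
    c=ctrl.calibration(name); return 192/np.tan(np.radians(c["vfov"])/2),c["cx"],c["cy"],c
def cloud(name,d,st=None):
    f,cx,cy,c=K(name); v,u=np.mgrid[:384,:512]
    p=np.stack([(u-cx)*d/f,(v-cy)*d/f,d],-1)
    if name=="wrist":
        T=np.eye(4);T[:3,:3]=R.from_euler('xyz',st["tool_rot"]).as_matrix();T[:3,3]=st["eef_pos"];T=T@np.array(c["mount"])
    else: T=np.array(c["extrinsics"])
    return p@T[:3,:3].T+T[:3,3]
E
python3 - <<'E'
from h import *
s=ctrl.read_state();print({k:np.round(v,3) for k,v in s.items()})
a,da=ctrl.get_image("scene");b,db=ctrl.get_image("top")
np.savez("im0.npz",a=a,da=da,b=b,db=db)
for n,i in(("scene",a),("top",b)): cv2.imwrite(f"pics/{n}0.png",cv2.resize(i[...,::-1],(800,600)))
for cam in("scene","top"):
  d=da if cam=="scene" else db; P=cloud(cam,d)
  for n in("decanter","cap","holder"):
    for r in ctrl.trace(cam,n):
      m=r["pixels"]&(d>0); q=P[m]
      print(cam,n,round(r["confidence"],2),np.round(r["bbox"]),np.round(np.median(q,0)),np.round(np.percentile(q,[2,98],axis=0)) )
E
```

```text
{'clock': np.float64(0.0), 'qpos': array([ 1.149,  0.629,  0.038,  1.518, -0.027,  0.996, -0.02 ]), 'qd': array([ 0.002,  0.001, -0.002, -0.002, -0.   , -0.001, -0.   ]), 'tau': array([ 1.0000e-03, -5.6339e+01,  1.2260e+00, -1.9345e+01,  1.1000e-02,
        1.0000e-02,  0.0000e+00]), 'eef_pos': array([ 226.246, -608.73 ,  255.352]), 'tool_rot': array([-3.14 ,  0.   ,  0.356]), 'force': array([0.15 , 0.366, 0.005]), 'torque': array([-0.011,  0.001, -0.038]), 'gripper_force': np.float64(0.0), 'width': np.float64(85.21)}
scene decanter 0.91 [282. 200. 308. 228.] [524. 147.  70.] [[479. 102.  10.]
 [535. 169. 106.]]
scene decanter 0.61 [267. 219. 297. 262.] [644. 175.  82.] [[604. 135.   9.]
 [662. 199. 141.]]
scene decanter 0.58 [287. 155. 314. 195.] [400.  96.  85.] [[353.  49.   7.]
 [428. 129. 143.]]
scene cap 0.6 [378. 262. 394. 274.] [506. 450.  10.] [[501. 415.   6.]
 [511. 463.  17.]]
scene cap 0.55 [289. 181. 308. 200.] [509. 139. 145.] [[482. 119. 118.]
 [522. 156. 151.]]
scene holder 0.91 [227. 177. 266. 213.] [519. -39.  17.] [[475. -77.   1.]
 [579.   8.  48.]]
scene holder 
[... 337 characters left out ...]
56.  52.  75.]
 [417. 113. 142.]]
top decanter 0.65 [370. 209. 385. 277.] [ 428. -447.    9.] [[ 273. -470.   -4.]
 [ 515. -412.   16.]]
top decanter 0.62 [209. 166. 226. 189.] [615. 159.  84.] [[592. 131.  22.]
 [654. 193. 139.]]
top decanter 0.57 [212. 203. 236. 219.] [478. 118.  81.] [[463.  99.  29.]
 [518. 163.  91.]]
top decanter 0.52 [216. 202. 232. 214.] [494. 130. 144.] [[477. 116. 138.]
 [512. 148. 152.]]
top cap 0.44 [215. 201. 229. 214.] [494. 130. 144.] [[477. 113. 118.]
 [515. 151. 153.]]
top holder 0.78 [261. 190. 283. 225.] [516. -38.   7.] [[457. -79.  -5.]
 [576.   4.  47.]]
top holder 0.66 [297. 187. 323. 225.] [ 533. -186.    7.] [[ 472. -225.   -3.]
 [ 591. -143.   47.]]
```

View pics/scene0.png

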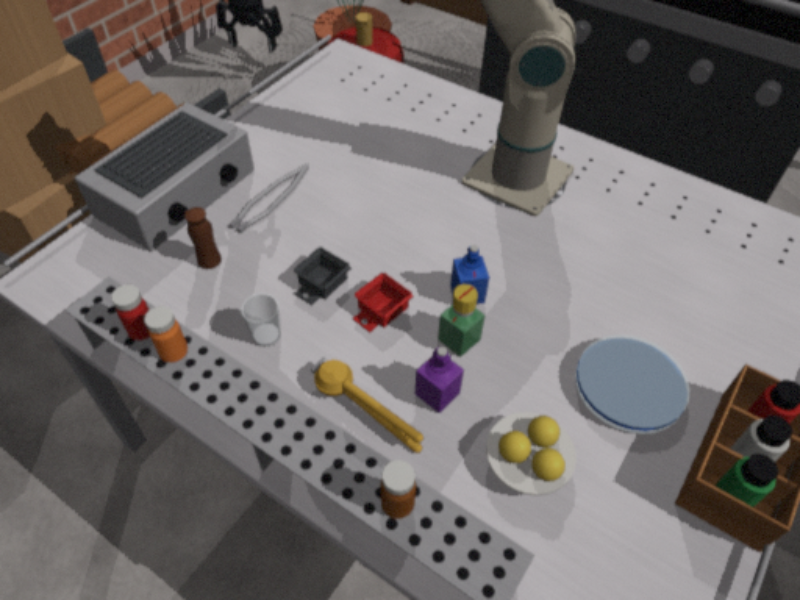

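View pics/top0.png

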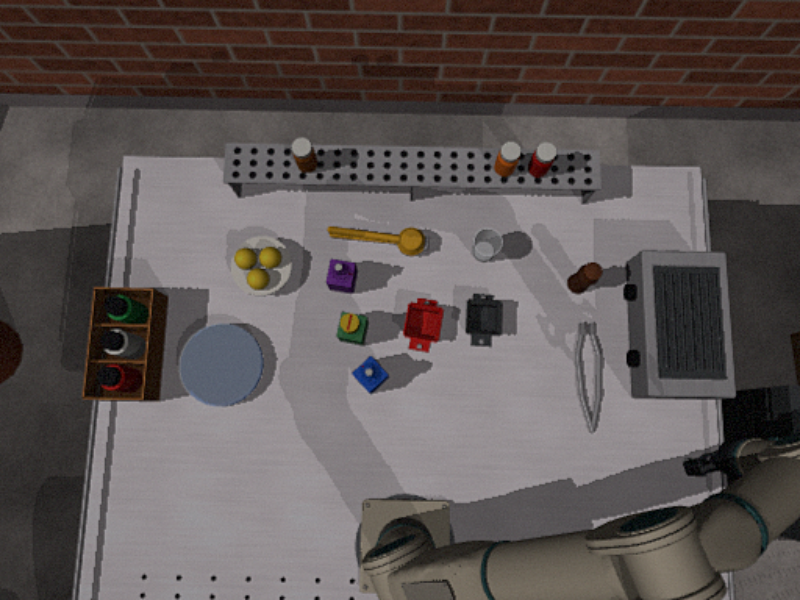

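The green decanter with the yellow cap is at scene (461,325) and top (352,326). The blue look-alike is at scene (470,275) and the purple one at (440,380); both are the wrong colour and have no cap. The dark holder is at scene (322,273) and top (484,318); the red one at scene (383,302) isn't meant. I'll confirm with one enlarged crop.

```bash
cat >> h.py <<'E'
def delta(pos,yaw=None,s=None):
    s=s or ctrl.read_state(); r=R.from_euler('xyz',s["tool_rot"]).as_matrix()
    d=r.T@(np.array(pos)-s["eef_pos"])/10
    y0=np.arctan2(r[1,0],r[0,0]); w=0 if yaw is None else -np.degrees((yaw-y0+np.pi/2)%np.pi-np.pi/2)
    return np.round(d,2),round(w,1)
E
python3 - <<'E'
from h import *
z=np.load("im0.npz");cv2.imwrite("pics/crop0.png",cv2.resize(z["a"][150:270,170:330,::-1],(800,600),interpolation=cv2.INTER_CUBIC))
print(np.round(K("wrist")[3]["mount"],3),K("wrist")[:3])
print(delta([490,-190,330],0.0)); print(delta([490,-190,330]))
E
```

```text
[[   0.      -0.95    -0.312   80.281]
 [   1.      -0.       0.      -0.394]
 [  -0.      -0.312    0.95  -117.102]
 [   0.       0.       0.       1.   ]] (np.float64(344.1757743992818), 254.6757532859144, 188.892268242295)
(array([ 39.31, -30.12,  -7.37]), np.float64(20.4))
(array([ 39.31, -30.12,  -7.37]), 0)
```

View pics/crop0.png

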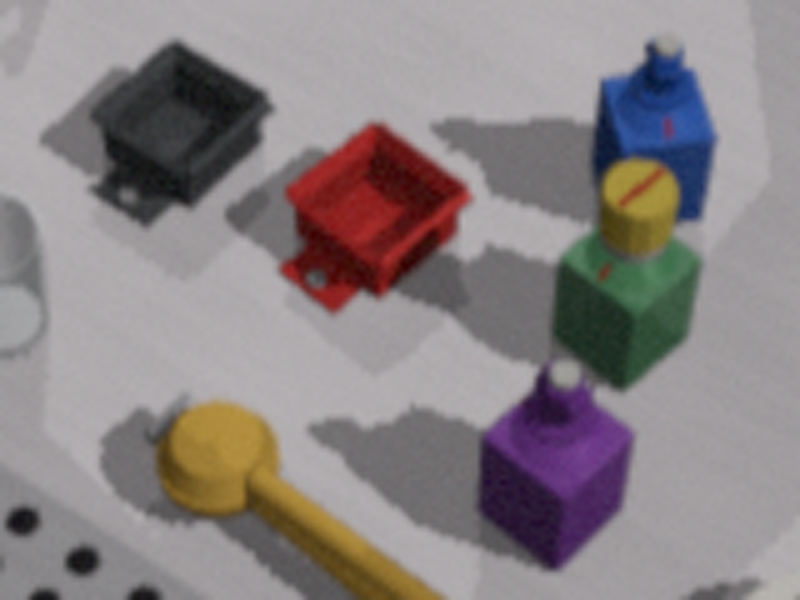

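The crop confirms it: the dark holder is at the left, the red one in the middle, and the green decanter with the yellow striped cap sits between the blue and purple look-alikes. Next I'll move above the holder with the yaw near 0.

Run:
```python
from h import *
print(delta([580,-184,330],0.0))
```

```text
(array([ 47.95, -27.54,  -7.37]), np.float64(20.4))
```

Emit:
play_rows --pt "0 4 -2.3 -2.5 2" --pt "0 8 -4.6 -5 4" --pt "0 12 -6.9 -7.4 6" --pt "0 16 -9.2 -7.4 8" --pt "0 20 -11.5 -7.4 10" --pt "0 24 -13.8 -7.4 12" --pt "0 28 -16.1 -7.4 14" --pt "0 32 -18.4 -7.4 16" --pt "0 36 -20.7 -7.4 18" --pt "0 40 -23 -7.4 20.4"

```text
clock: 1.4
eef_pos: [522.3, -252.8, 330.6]
tool_rot: [3.141, -0.0, -0.002]
force: [0.7, -0.4, -0.1]
width: 85.5
gripper_force: 0.0
```

Run:
```python
from h import *
print(ctrl.read_state()["eef_pos"],delta([580,-184,330],0.0))
```

```text
[ 522.27371466 -252.81352556  330.57703362] (array([ 5.76, -6.89,  0.06]), np.float64(-0.1))
```

Emit:
play_rows --pt "0 3 -3.5 0 0" --pt "0 5.8 -6.9 0 0" --pt "0 5.8 -6.9 0 0" --pt "0 5.8 -6.9 0 0"

```text
clock: 1.8
eef_pos: [579.7, -184.2, 330.0]
tool_rot: [3.142, 0.001, 0.003]
force: [-0.3, -0.6, -0.1]
width: 85.5
gripper_force: 0.0
```

```bash
cat >> h.py <<'E'
def rect(q):
    # min-area rect of xy points -> centre, sizes, yaw mod 90 (deg)
    (c,sz,a)=cv2.minAreaRect(q[:,:2].astype(np.float32)); return np.round(c,1),np.round(sz,1),round((a+45)%90-45,1)
E
python3 - <<'E'
from h import *
s=ctrl.read_state(); a,d=ctrl.get_image("wrist"); np.savez("imh.npz",a=a,d=d)
P=cloud("wrist",d,s); print(s["eef_pos"],s["tool_rot"])
cv2.imwrite("pics/wh.png",a[...,::-1])
for r in ctrl.trace("wrist","holder"):
    m=r["pixels"]&(d>0);q=P[m];print(r["confidence"],r["bbox"],np.median(q,0))
    for lo,hi in((42,50),(2,12),(-2,50)):
        k=q[(q[:,2]>lo)&(q[:,2]<hi)]
        if len(k)>20: print(lo,hi,len(k),rect(k),np.percentile(k,[1,99],axis=0).round(1).tolist())
E
```

```text
[ 579.7088496  -184.18614972  330.01295105] [3.14156027e+00 5.44422138e-04 2.62163391e-03]
0.97 [214.3, 125.9, 288.8, 217.9] [ 536.90783054 -180.45851941    6.4467    ]
42 50 1124 (array([ 535.2, -179.8]), array([87.4, 87.8]), -2.4) [[491.3, -223.8, 42.1], [579.3, -135.9, 46.5]]
2 12 2925 (array([ 535.3, -179.7]), array([ 73.7, 130. ]), -2.5) [[472.2, -212.4, 2.1], [598.5, -147.0, 10.8]]
-2 50 5866 (array([ 534.6, -182.3]), array([ 92.9, 133.5]), -3.0) [[472.3, -222.5, 0.3], [599.5, -137.2, 45.8]]
0.92 [95.0, 133.0, 173.2, 230.5] [523.71249901 -29.42850908  10.83767003]
42 50 1056 (array([520.6, -33.8]), array([87.9, 88.1]), -9.0) [[474.0, -81.1, 42.1], [567.1, 12.6, 46.4]]
2 12 2622 (array([520.1, -34.7]), array([ 72.7, 129.9]), -8.8) [[485.1, -72.7, 2.1], [582.7, 2.0, 11.4]]
-2 50 5757 (array([522.1, -24.7]), array([106.7, 129.7]), -9.9) [[476.5, -78.6, 0.9], [582.7, 10.3, 45.8]]
```

View pics/wh.png

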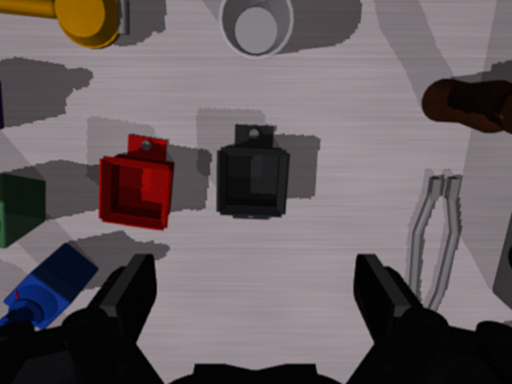

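The picture shows the dark holder at (253,180), with the red one at (137,190). By depth, the dark holder's centre is (535.2,-179.8) with yaw -2.4°, and its rim at 45 mm and foot length of 130 mm match the given sizes. Next I'll look at the decanter.

Run:
```python
from h import *
print(delta([540,131,400],0.0))
```

```text
(array([ -3.92, -31.77,  -7.  ]), np.float64(-0.1))
```

Emit:
play_rows --pt "0 0 -3.5 -1 0" --pt "0 -0.5 -7 -2 0" --pt "0 -1 -10.5 -3 0" --pt "0 -1.5 -14 -4 0" --pt "0 -2 -17.5 -5 0" --pt "0 -2.5 -21 -6 0" --pt "0 -3 -24.5 -7 0" --pt "0 -4 -28 -7 0" --pt "0 -4 -31.5 -7 0" --pt "0 -4 -31.5 -7 0"

```text
clock: 2.9
eef_pos: [538.5, 134.0, 400.6]
tool_rot: [-3.138, -0.0, 0.005]
force: [-0.5, -0.1, -0.3]
width: 85.2
gripper_force: 0.0
```

Emit:
play_rows --pt "0 0 0 0 0" --pt "0 0 0 0 0"

```text
clock: 3.1
eef_pos: [539.6, 127.0, 400.4]
tool_rot: [3.14, -0.0, -0.004]
force: [0.5, -0.5, -0.4]
width: 85.1
gripper_force: 0.0
```

Run:
```python
from h import *
s=ctrl.read_state(); a,d=ctrl.get_image("wrist"); np.savez("imd.npz",a=a,d=d)
P=cloud("wrist",d,s); print(s["eef_pos"],s["tool_rot"])
cv2.imwrite("pics/wd.png",a[...,::-1])
hsv=cv2.cvtColor(a,cv2.COLOR_RGB2HSV)
for n in("cap","decanter"):
  for r in ctrl.trace("wrist",n):
    m=r["pixels"]&(d>0);q=P[m];print(n,r["confidence"],np.round(r["bbox"]),np.median(q,0).round(1),np.percentile(q[:,2],[1,50,99]).round(1),"hue",np.median(hsv[m],0))
    k=q[q[:,2]>142];
    if len(k)>20: print(" top",len(k),cv2.minEnclosingCircle(k[:,:2].astype(np.float32)),k.mean(0))
    k=q[(q[:,2]>5)&(q[:,2]<98)]
    if len(k)>20: print(" body",len(k),rect(k))
    k=q[(q[:,2]>80)&(q[:,2]<88)]
    if len(k)>20: print(" shoulder",len(k),rect(k))
```

```text
[539.64038629 127.02749597 400.42163828] [ 3.14024863e+00 -2.48973292e-04 -3.99467348e-03]
cap 0.77 [229. 163. 267. 206.] [504.9 135.8 145.7] [115.5 145.7 147.6] hue [ 23. 255. 168.]
 top 1015 ((500.8845520019531, 135.64117431640625), 21.158910751342773) [501.76781028 135.77891873 145.87369425]
cap 0.4 [463.   0. 510.  27.] [ 692.6 -157.4   48.9] [ 2.5 48.9 89.9] hue [143.   8. 124.]
 body 1130 (array([ 695.8, -179.7]), array([61.5, 36.5]), -0.7)
 shoulder 103 (array([ 688.9, -158.1]), array([26.7,  5.1]), 43.9)
decanter 0.91 [195.  36. 250.  96.] [628.8 162.2  85.7] [ 47.   85.7 142.3] hue [139. 190.  97.]
 top 44 ((629.1197509765625, 165.72560119628906), 7.867823123931885) [629.72869542 165.50669397 142.44479357]
 body 1746 (array([629. , 165.6]), array([61.6, 61.6]), -8.6)
 shoulder 1592 (array([629.1, 165.6]), array([61.4, 61.6]), -9.1)
decanter 0.78 [250. 198. 311. 274.] [403.8  92.2  83.4] [  2.6  83.4 141.9] hue [112. 228.  83.]
 top 27 ((391.0268249511719, 89.8703384399414), 7.6338725090026855) [391.49912628  89.48117699 142.31026846]
 body 2072 (array([391.4,  89.3]), array([62.1, 61.8]), 43.7)
 shoulder 850 (array([391.4,  89.4]), array([62. , 61.6]), 43.7)
decanter 0.66 [223. 135. 275. 196.] [522.7 133.1  83.1] [  3.9  83.1 106.2] hue [ 67. 136.  61.]
 body 1488 (array([501.7, 135.4]), array([61.8, 61. ]), -10.6)
 shoulder 931 (array([501.5, 135.4]), array([61.8, 60.7]), -10.6)
```

View pics/wd.png

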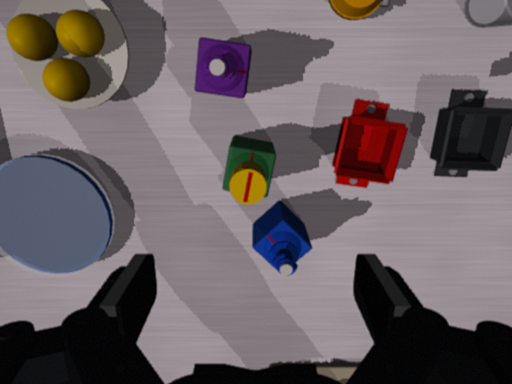

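The picture shows the green decanter at (250,170) with its cap at (248,185), purple at (222,67) and blue at (282,240). The decanter's centre is (501.4,135.6) with yaw -10.6°, and the cap top reads 146, as it should. The body is 62 mm square, which also matches.

Run:
```python
from h import *
s=ctrl.read_state();print(ctrl.finger_overhang,s["qpos"].round(2),s["eef_pos"],delta([501.4,135.6,136],np.radians(-10.6)))
```

```text
25.0 [-0.28  0.36 -0.01  1.57  0.    1.21 -1.86] [539.64340171 127.77340507 400.37918219] (array([-3.83, -0.79, 26.44]), np.float64(10.4))
```

Emit:
play_rows --pt "0 -0.7 -0.1 2 2" --pt "0 -1.4 -0.3 5 4" --pt "0 -2.3 -0.5 8 6" --pt "0 -3 -0.6 11 8" --pt "0 -3.5 -0.7 13 9.5" --pt "0 -3.8 -0.8 15 10.4" --pt "0 -3.8 -0.8 15 10.4" --pt "0 -3.8 -0.8 15 10.4" --pt "0 -3.8 -0.8 15 10.4"

```text
clock: 4.15
eef_pos: [502.5, 137.4, 251.5]
tool_rot: [-3.141, -0.002, -0.182]
force: [0.1, -0.4, -0.2]
width: 85.5
gripper_force: 0.0
```

```bash
cat > look.py <<'E'
from h import *
s=ctrl.read_state(); a,d=ctrl.get_image("wrist"); s2=ctrl.read_state()
print(s["eef_pos"].round(1),s2["eef_pos"].round(1),np.degrees(s["tool_rot"]).round(2),np.abs(s["qd"]).max().round(3))
P=cloud("wrist",d,s)
hsv=cv2.cvtColor(a,cv2.COLOR_RGB2HSV).astype(int)
h,sat=hsv[...,0],hsv[...,1]
g=(h>50)&(h<85)&(sat>70)&(d>0); y=(h>17)&(h<32)&(sat>150)&(d>0)
for n,m in(("green",g),("yellow",y)):
    c,l,st,_=cv2.connectedComponentsWithStats(m.astype(np.uint8)); 
    if c<2: continue
    q=P[l==1+np.argmax(st[1:,4])]; print(n,len(q),np.percentile(q[:,2],[1,50,99]).round(1),rect(q))
    for t in (84,90,146):
        k=q[abs(q[:,2]-t)<4]
        if len(k)>30: print(" z~",t,len(k),rect(k),np.median(k[:,2]).round(1),"circle",np.round(cv2.minEnclosingCircle(k[:,:2].astype(np.float32))[0],1))
np.savez("imw.npz",a=a,d=d)
E
python3 look.py; python3 -c "
from h import *
print(delta([501.4,135.6,136],np.radians(-10.6)))"
```

```text
[502.5 137.4 251.5] [502.5 137.5 251.5] [-1.7994e+02 -1.3000e-01 -1.0450e+01] 0.005
green 2880 [17.6 83.3 91.6] (array([501.7, 134.8]), array([60.7, 60.6]), -10.7)
 z~ 84 1916 (array([501.5, 135. ]), array([60.5, 60.5]), -11.1) 83.6 circle [501.4 135.2]
 z~ 90 480 (array([511.8, 133.8]), array([49.5, 31.8]), -8.3) 88.1 circle [503.6 135. ]
yellow 2930 [115.7 145.6 147.2] (array([469. , 137.8]), array([105.5,  53.8]), 6.2)
 z~ 146 2448 (array([500.7, 135.3]), array([42.1, 41.6]), 6.5) 145.8 circle [501.  135.3]
(array([-0.1 ,  0.22, 11.55]), np.float64(0.2))
```

Emit:
play_rows --pt "0 -0.1 0.2 3 0" --pt "0 -0.1 0.2 6 0" --pt "0 -0.1 0.2 8.5 0" --pt "0 -0.1 0.2 10.5 0" --pt "0 -0.1 0.2 11.5 0" --pt "0 -0.1 0.2 11.5 0" --pt "0 -0.1 0.2 11.5 0"

```text
clock: 4.9
eef_pos: [500.9, 136.0, 136.2]
tool_rot: [-3.141, -0.002, -0.182]
force: [0.4, 0.0, -0.0]
width: 85.1
gripper_force: 0.0
```

Emit:
play_rows --pt "0.2 0 0 0 0" --pt "0.35 0 0 0 0" --pt "0.5 0 0 0 0" --pt "0.6 0 0 0 0" --pt "0.7 0 0 0 0" --pt "0.7 0 0 0 0" --pt "0.7 0 0 0 0"

```text
clock: 5.6
eef_pos: [500.3, 135.2, 136.1]
tool_rot: [3.141, -0.001, -0.182]
force: [-0.4, -3.3, 5.3]
width: 41.7
gripper_force: 59.7
```

Emit:
play_rows --pt "0.8 0 0 -0.4 0" --pt "0.8 0 0 -1.2 0" --pt "0.8 0 0 -2.5 0" --pt "0.8 0 0 -4 0" --pt "0.8 0 0 -6 0" --pt "0.8 0 0 -8 0" --pt "0.8 0 0 -9.5 0" --pt "0.8 0 0 -10.5 0" --pt "0.8 0 0 -11 0" --pt "0.8 0 0 -11 0"

```text
clock: 6.6
eef_pos: [500.1, 135.9, 245.6]
tool_rot: [-3.141, -0.0, -0.182]
force: [0.1, 0.5, -4.2]
width: 41.6
gripper_force: 61.3
```

```bash
python3 look.py; python3 -c "
from h import *
print(delta([535.2,-179.8,247],np.radians(-2.4)),ctrl.read_state()['force'])"
```

```text
[500.1 135.9 245.6] [499.8 135.8 245.1] [-1.7998e+02 -3.0000e-02 -1.0410e+01] 0.019
green 7801 [122.9 192.5 211.8] (array([511. , 134.2]), array([61. , 41.4]), -10.9)
 z~ 146 200 (array([530.8, 130.3]), array([56.4,  0.7]), -10.8) 146.3 circle [530.8 130.3]
yellow 10796 [223.7 254.9 256.4] (array([381.2, 137.4]), array([ 62. , 282.9]), -4.9)
(array([ 9.19, 30.4 , -0.19]), np.float64(-8.0)) [-0.23037145 -0.78331599 -5.14513132]
```

Emit:
play_rows --pt "0.8 0.1 0.5 0 0" --pt "0.8 0.4 1.5 0 -0.4" --pt "0.8 0.9 3 0 -0.8" --pt "0.8 1.5 5 0 -1.4" --pt "0.8 2.2 7.5 0 -2" --pt "0.8 3 10 0 -2.7" --pt "0.8 3.7 12.5 0 -3.4" --pt "0.8 4.5 15 0 -4" --pt "0.8 5.2 17.5 0 -4.7" --pt "0.8 6 20 0 -5.4"

```text
clock: 7.65
eef_pos: [522.2, -74.0, 244.8]
tool_rot: [3.141, 0.001, -0.088]
force: [0.6, -0.4, -4.0]
width: 41.6
gripper_force: 61.3
```

```bash
python3 -c "
from h import *
s=ctrl.read_state();print(delta([534.3,-179.8,247],np.radians(-1.9)),s['eef_pos'],s['tool_rot'],s['qd'].round(2))"
```

```text
(array([ 2.14, 10.43, -0.22]), np.float64(-3.1)) [522.17909563 -74.01666119 244.78192745] [ 3.14104791e+00  1.39738005e-03 -8.78959874e-02] [ 0.5   0.09 -0.02 -0.17  0.01  0.07  0.6 ]
```

Emit:
play_rows --pt "0.8 0.5 2 0 -0.6" --pt "0.8 1 4 0 -1.2" --pt "0.8 1.3 6 0 -1.8" --pt "0.8 1.7 8 0 -2.4" --pt "0.8 1.9 9.2 0 -2.8" --pt "0.8 2.1 10 0 -3.1" --pt "0.8 2.1 10.4 0 -3.1" --pt "0.8 2.1 10.4 0 -3.1" --pt "0.8 2.1 10.4 0 -3.1" --pt "0.8 2.1 10.4 0 -3.1"

```text
clock: 8.65
eef_pos: [534.8, -176.0, 245.4]
tool_rot: [-3.141, 0.0, -0.032]
force: [-0.4, -0.3, -3.3]
width: 41.5
gripper_force: 61.3
```

```bash
python3 look.py
python3 - <<'E'
from h import *
s=ctrl.read_state();print(delta([534.3,-179.8,247],np.radians(-1.9)),s['qd'].round(3).max())
z=np.load("imw.npz");d=z["d"];P=cloud("wrist",d,s)
for r in ctrl.trace("wrist","holder"):
    q=P[r["pixels"]&(d>0)];k=q[(q[:,2]>41)&(q[:,2]<50)]; print(r["confidence"],r["bbox"],len(k),len(k)>20 and rect(k))
cv2.imwrite("pics/w2.png",z["a"][...,::-1])
E
```

```text
[ 534.8 -176.   245.4] [ 534.8 -176.2  245.4] [-179.97    0.     -1.83] 0.003
green 8136 [117.3 192.1 211.5] (array([ 545.7, -183. ]), array([74.9, 41.7]), -1.8)
 z~ 146 244 (array([ 566.1, -177.7]), array([57.9,  1.3]), -3.1) 146.1 circle [ 565.6 -177.7]
yellow 10779 [223.5 254.6 256.2] (array([ 535.6, -175.6]), array([42.1, 43.7]), -2.7)
(array([-0.04,  0.37, -0.16]), np.float64(0.1)) 0.004
0.95 [60.0, 109.1, 160.8, 229.2] 2064 (array([520.1, -33.9]), array([88.4, 88.3]), -8.9)
0.8 [211.7, 91.4, 306.4, 159.3] 976 (array([ 559.8, -180.9]), array([87.9, 38.4]), -3.1)
```

View pics/w2.png

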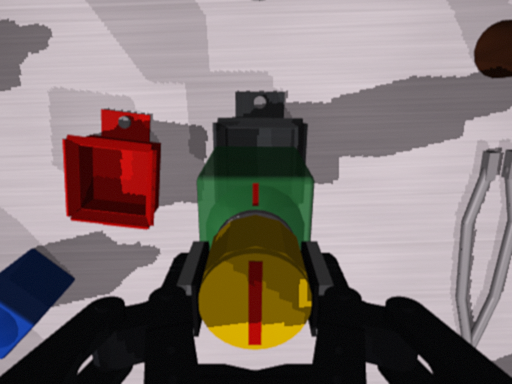

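The picture shows the decanter hanging upright with the holder just ahead of it, the foot hole at (260,102) and the near wall hidden. I'll fit the decanter's yaw and centre more closely.

Run:
```python
from h import *
s=ctrl.read_state();z=np.load("imw.npz");d=z["d"];a=z["a"];P=cloud("wrist",d,s)
h=cv2.cvtColor(a,cv2.COLOR_RGB2HSV)
g=(h[...,0]>50)&(h[...,0]<85)&(h[...,1]>70)&(d>0); g[:, :190]=0; g[:,325:]=0
q=P[g]
k=q[(q[:,2]>186)&(q[:,2]<196)]; print("shoulder rim",len(k),rect(k),np.percentile(k[:,2],[5,50,95]))
f=q[(q[:,2]>125)&(q[:,2]<188)&(q[:,0]>562)]; c=np.polyfit(f[:,1],f[:,0],1); print("front",len(f),np.degrees(-np.arctan(c[0])),f.mean(0), "x vs z",np.polyfit(f[:,2],f[:,0],1))
print("y range",np.percentile(f[:,1],[1,99]),np.percentile(k[:,1],[.5,99.5]))
# holder far outer edge
for r in ctrl.trace("wrist","holder"):
    if r["bbox"][0]<200: continue
    t=P[r["pixels"]&(d>0)]; t=t[(t[:,2]>42)&(t[:,2]<48)]
    ys=np.arange(-215,-144,3); e=[t[abs(t[:,1]-y)<2,0].max() for y in ys]; print("holder yaw",np.degrees(-np.arctan(np.polyfit(ys,e,1)[0])),np.mean(e))
```

```text
shoulder rim 4307 (array([ 545.8, -176.2]), array([60.8, 41.6]), -2.1) [189.51228636 192.47589322 195.35621807]
front 2305 -2.348601531417862 [ 566.05925486 -177.49968679  160.88107192] x vs z [1.02167911e-03 5.65894886e+02]
y range [-205.82991328 -149.27115658] [-206.53950619 -146.22891616]
holder yaw -2.8479584931713466 578.7249246994129
```

Emit:
play_rows --pt "0.8 0 0.2 0.3 0.3" --pt "0.8 0 0.37 1 0.3" --pt "0.8 0 0.37 2 0.3" --pt "0.8 0 0.37 3 0.3" --pt "0.8 0 0.37 4 0.3" --pt "0.8 0 0.37 5 0.3" --pt "0.8 0 0.37 5.6 0.3" --pt "0.8 0 0.37 5.9 0.3" --pt "0.8 0 0.37 5.9 0.3" --pt "0.8 0 0.37 5.9 0.3"

```text
clock: 9.8
eef_pos: [534.9, -180.9, 186.6]
tool_rot: [3.141, -0.001, -0.039]
force: [-0.6, -0.3, -4.2]
width: 41.6
gripper_force: 61.3
```

Emit:
play_rows --pt "0.8 0 0 0.2 0" --pt "0.8 0 0 0.4 0" --pt "0.8 0 0 0.6 0" --pt "0.8 0 0 0.8 0" --pt "0.8 0 0 1 0" --pt "0.8 0 0 1.2 0" --pt "0.8 0 0 1.4 0" --pt "0.8 0 0 1.5 0"

```text
clock: 10.6
eef_pos: [534.5, -180.8, 171.0]
tool_rot: [-3.141, 0.0, -0.039]
force: [0.2, -0.0, -3.8]
width: 42.0
gripper_force: 61.3
```

Emit:
play_rows --pt "0.8 0 -0.04 0.1 0" --pt "0.8 0 -0.08 0.3 0" --pt "0.8 0 -0.08 0.5 0" --pt "0.8 0 -0.08 0.7 0" --pt "0.8 0 -0.08 0.9 0" --pt "0.8 0 -0.08 1.1 0" --pt "0.8 0 -0.08 1.3 0" --pt "0.8 0 -0.08 1.5 0" --pt "0.8 0 -0.08 1.7 0"

```text
clock: 11.5
eef_pos: [534.6, -180.0, 154.1]
tool_rot: [-3.142, 0.0, -0.039]
force: [1.2, -0.6, -3.9]
width: 41.5
gripper_force: 61.3
```

Emit:
play_rows --pt "0.8 0 0 0.2 0" --pt "0.8 0 0 0.4 0" --pt "0.8 0 0 0.6 0" --pt "0.8 0 0 0.8 0" --pt "0.8 0 0 0.9 0" --pt "0.8 0 0 0.95 0"

```text
clock: 12.1
eef_pos: [534.6, -180.0, 144.7]
tool_rot: [-3.142, 0.0, -0.039]
force: [-0.2, 0.2, -4.2]
width: 42.0
gripper_force: 61.3
```

Only about 2.5 mm remain to the floor, and there's no side force. I'll lower slowly until it touches.

Emit:
play_rows --pt "0.8 0 0 0.08 0" --pt "0.8 0 0 0.14 0" --pt "0.8 0 0 0.2 0" --pt "0.8 0 0 0.25 0" --pt "0.8 0 0 0.25 0"

```text
clock: 12.6
eef_pos: [534.7, -180.1, 142.4]
tool_rot: [3.142, -0.0, -0.039]
force: [-0.2, 0.3, -3.4]
width: 41.4
gripper_force: 61.5
```

Emit:
play_rows --pt "0.8 0 0 0.05 0" --pt "0.8 0 0 0.1 0" --pt "0.8 0 0 0.1 0"

```text
clock: 12.9
eef_pos: [535.0, -180.1, 142.2]
tool_rot: [3.141, -0.001, -0.039]
force: [-1.9, 0.3, 4.9]
width: 41.6
gripper_force: 62.2
```

Seated: the TCP is at 142.2, which is the grasp height plus the 6 mm floor. Now the push.

Emit:
play_rows --pt "0.8 0 0 0.1 0" --pt "0.8 0 0 0.2 0" --pt "0.8 0 0 0.3 0" --pt "0.8 0 0 0.4 0" --pt "0.8 0 0 0.45 0" --pt "0.8 0 0 0.45 0"

```text
clock: 13.5
eef_pos: [535.1, -180.2, 138.2]
tool_rot: [3.141, -0.002, -0.039]
force: [-3.3, 1.3, 9.1]
width: 41.4
gripper_force: 62.4
```

Emit:
play_rows --pt "0.8 0 0 0.05 0" --pt "0.8 0 0 0.1 0" --pt "0.8 0 0 0.1 0" --pt "0.8 0 0 0.1 -2" --pt "0.8 0 0 0.1 -5"

```text
clock: 14.0
eef_pos: [535.2, -180.3, 137.4]
tool_rot: [3.141, -0.002, 0.05]
force: [-3.2, 0.6, 9.3]
width: 41.5
gripper_force: 62.5
```

Emit:
play_rows --pt "0.8 0 0 0 -4" --pt "0.8 0 0 0 -8" --pt "0.8 0 0 0 -12" --pt "0.8 0 0 0 -16" --pt "0.8 0 0 0 -20"

```text
clock: 14.5
eef_pos: [535.9, -180.3, 137.6]
tool_rot: [3.139, -0.003, 0.4]
force: [-2.2, 1.1, 10.1]
width: 41.5
gripper_force: 62.5
```

```bash
python3 look.py; python3 -c "
from h import *
s=ctrl.read_state();print(s['force'],s['torque'],s['qpos'].round(2))
z=np.load('imw.npz');cv2.imwrite('pics/w3.png',z['a'][...,::-1])"
```

```text
[ 535.9 -180.3  137.6] [ 535.9 -180.3  137.5] [ 1.7988e+02 -1.5000e-01  2.2930e+01] 0.495
green 8041 [24.7 89.2 98.7] (array([ 548.9, -171.1]), array([51.6, 91. ]), 33.1)
 z~ 84 736 (array([ 538.2, -179.3]), array([61.3, 56.3]), -2.8) 86.3 circle [ 537.8 -178.9]
 z~ 90 4649 (array([ 538.1, -179.3]), array([61.3, 56.1]), -2.7) 89.6 circle [ 537.6 -178.8]
yellow 10804 [115.8 146.9 148.5] (array([ 536.6, -179.5]), array([43.8, 41.9]), 22.7)
 z~ 146 8192 (array([ 536.5, -179.6]), array([43.5, 41.9]), 22.7) 147.2 circle [ 535.5 -179.9]
[-1.92969635  1.11203771  9.42724196] [ 0.16472438  0.4227174  -0.0092863 ] [ 0.36  0.67 -0.13  1.87  0.14  0.61 -1.02]
```

View pics/w3.png

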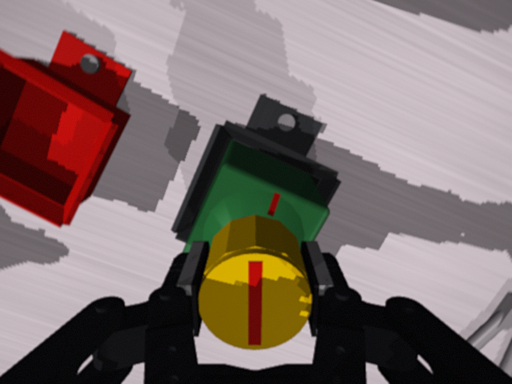

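The decanter is seated: the body edge is at 90 mm (84+6) and its yaw is still -2.7°, while the cap at (255,300) has turned with the gripper by about 25°. I'll keep twisting.

Emit:
play_rows --pt "0.8 0 0 0 -5" --pt "0.8 0 0 0 -10" --pt "0.8 0 0 0 -15" --pt "0.8 0 0 0 -20" --pt "0.8 0 0 0 -25" --pt "0.8 0 0 0 -30" --pt "0.8 0 0 0 -35" --pt "0.8 0 0 0 -40" --pt "0.8 0 0 0 -45" --pt "0.8 0 0 0 -49"

```text
clock: 15.55
eef_pos: [536.1, -179.9, 137.6]
tool_rot: [3.138, -0.001, 1.256]
force: [-1.2, 2.0, 9.3]
width: 41.5
gripper_force: 62.5
```

Emit:
play_rows --pt "0.8 0 0 0 -2" --pt "0.8 0 0 0 -3.5" --pt "0.8 0 0 0 -3.5" --pt "0.8 0 0 0 -3.5"

```text
clock: 15.95
eef_pos: [536.1, -179.9, 137.6]
tool_rot: [3.138, -0.0, 1.314]
force: [-1.1, 1.6, 8.6]
width: 41.6
gripper_force: 62.5
```

Emit:
play_rows --pt "0.8 0 0 -0.1 0" --pt "0.8 0 0 -0.2 0" --pt "0.8 0 0 -0.35 0" --pt "0.8 0 0 -0.5 0" --pt "0.8 0 0 -0.65 0" --pt "0.8 0 0 -0.8 0" --pt "0.8 0 0 -0.95 0" --pt "0.8 0 0 -1.1 0"

```text
clock: 16.75
eef_pos: [534.2, -180.3, 146.6]
tool_rot: [-3.141, 0.0, 1.314]
force: [-0.9, -0.1, 0.8]
width: 41.6
gripper_force: 61.6
```

Emit:
play_rows --pt "0.8 0 0 -0.2 0" --pt "0.8 0 0 -0.5 0" --pt "0.8 0 0 -0.8 0" --pt "0.8 0 0 -1.1 0" --pt "0.8 0 0 -1.4 0" --pt "0.8 0 0 -1.7 0"

```text
clock: 17.35
eef_pos: [534.6, -180.1, 164.1]
tool_rot: [3.142, -0.0, 1.314]
force: [-0.3, -0.8, -0.5]
width: 41.6
gripper_force: 61.6
```

```bash
python3 look.py
```

```text
[ 534.6 -180.1  164.1] [ 535.  -180.1  164.6] [180.    -0.    75.28] 0.063
green 6703 [28.  89.2 98.5] (array([ 531.3, -182.8]), array([74.7, 77. ]), -3.5)
 z~ 84 604 (array([ 534.6, -175.1]), array([53.9, 62.2]), -2.8) 86.5 circle [ 535.  -175.7]
 z~ 90 4081 (array([ 534.6, -176.9]), array([57.4, 62.1]), -2.9) 89.6 circle [ 534.8 -176.3]
yellow 10814 [142.4 173.4 174.9] (array([ 529.7, -254.8]), array([195.2,  44. ]), -3.4)
 z~ 146 618 (array([ 537.9, -166.6]), array([17.9, 41.7]), -14.6) 146.2 circle [ 535.7 -175. ]
```

The cap came free: the force shows only the cap's weight, and the decanter is still seated. Now I'll lift the rest of the way to about 242.

Emit:
play_rows --pt "0.8 0 0 -0.5 0" --pt "0.8 0 0 -1.5 0" --pt "0.8 0 0 -2.7 0" --pt "0.8 0 0 -4 0" --pt "0.8 0 0 -5.3 0" --pt "0.8 0 0 -6.5 0" --pt "0.8 0 0 -7.3 0" --pt "0.8 0 0 -7.8 0" --pt "0.8 0 0 -7.8 0" --pt "0.8 0 0 -7.8 0"

```text
clock: 18.4
eef_pos: [534.4, -180.0, 241.5]
tool_rot: [-3.141, 0.0, 1.314]
force: [-0.6, -0.6, -0.7]
width: 41.4
gripper_force: 61.6
```

```bash
python3 look.py; python3 -c "
from h import *
a,_=ctrl.get_image('scene');cv2.imwrite('pics/s4.png',cv2.resize(a[130:280,170:370,::-1],(800,600)))"
```

```text
[ 534.4 -180.   241.5] [ 534.3 -180.   241.3] [-179.96    0.     75.28] 0.008
green 3910 [25.5 89.3 97.1] (array([ 532.1, -182.1]), array([72.9, 73.7]), -2.7)
 z~ 84 329 (array([ 534.6, -179.1]), array([61.9, 62. ]), -2.6) 87.0 circle [ 535.  -177.7]
 z~ 90 2683 (array([ 534.5, -179.2]), array([61.9, 62. ]), -2.7) 89.5 circle [ 534.6 -178.6]
yellow 10789 [219.7 250.8 252.3] (array([ 528.2, -289.4]), array([264.5,  51.3]), -5.0)
```

View pics/s4.png

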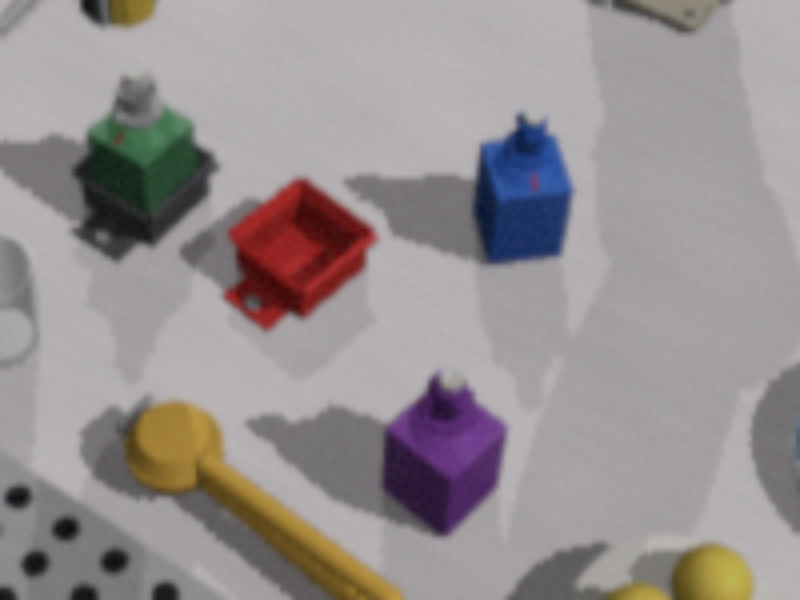

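The decanter stands in the dark holder at (145,165) with its neck bare. The cap is held above it at (120,10), and the other things haven't moved.

```bash
python3 -c "
from cell import ctrl
print(ctrl.finish_job())"
```

```text
the job is handed in; nothing more can be done
None
```

The decanter is fully seated in the steel holder, and its cap, pushed down and twisted free counter-clockwise by about 77°, is held level about 10 cm above the closed position; I handed the job in at about 18.5 s.

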